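# Put up the cheese sign on the market counter

### The arm

A 6-joint arm with a two-finger parallel gripper is mounted at the origin on the work surface. World frame = base frame: x ahead of the robot, y to its left, z up, the work surface at z = 0. Lengths are in m, angles in degrees, forces in N, time in s.
With the tool pointing down it reaches from about 0.375 to 0.9 m from the base axis. Payload 3.1 kg.
Tool frame: the origin (TCP) lies between the finger pads; the fingertips stand 11 mm ahead of it and the grasp point (between the pads) lies 8 mm behind it; z points along the fingers, y is the line along which they close (so a half turn about z gives the same grasp; the last joint's range is limited). The gripper opens to 87 mm and grips with 3 to 60 N. Pads are 19 mm wide; open, the fingers measure 117 mm over their backs; the gripper's body (75 mm by 190 mm) begins 51 mm behind the grasp point.
Start: joints at [-80.014, 30.224, 82.088, -0, 67.689, -10.227], TCP at [0.216, -0.586, 0.213] pointing down, gripper open.
Joint ranges: [-176.69, 176.69], [-43.24, 126.21], [12.49, 139.97], [-82, 262], [0, 151.66], [-163.58, 163.58]. Speed limits (degrees/s): [159.86, 159.86, 180, 180, 180, 180].

### API

Orientations are given as a 3x3 rotation matrix whose columns are the frame's x, y, z axes.
In Python, from rig import bot, viewer, workorder, models gives the robot as it stands.
- The arm moves only by the shell command python3 -m jog 'ROWS'. ROWS is JSON, a list of rows, each a list of 7 numbers: the opening, from 0 (shut) to 1 (fully open), then the shift along the tool's x, y, z in m, then the turn, a rotation vector about the tool's x, y, z in degrees. In form: [[claw, x, y, z, ax, ay, az], ...]. A call has 1 to 20 rows; each row is the pose to reach, as a shift and turn from the pose commanded when the call began, along the tool's axes at that moment; what a row does not reach only later rows make up. A row lasts 1/8 s, in which the tool goes at most 62.5 mm and 10.7 degrees, less where a joint would pass 70% of its speed; a pose out of reach is approached as far as the arm can. A call with a gripper value outside its range is refused whole. The fingers move at their own pace and stop on an object; the grip force is fixed at half the most. Time passes only in rows, so rows that repeat a pose let the fingers close. It gives the time, the measured TCP pose, the force, the opening and the grip force at its end, in the units of the state.
- bot.read_state(): the state, without advancing time (a new reading comes with each control period).
- viewer.capture(name): name is "scene" or "top" or "wrist"; returns (picture, depth): 480x640x3 uint8, blue, green, red; 480x640 float32, m along the optical axis (not along the pixel's ray), 0 where there is no reading.
- viewer.camera_info(name): a dict with "fx", "fy", "cx", "cy" (pixels), "world_to_cam" (4x4, takes a point from world to camera coordinates). Camera axes: x right, y down, z forward; pixel columns grow to the right and rows downward; lengths in m; the calibration is good to about 2 mm. A picture is of the moment at which its call begins: read the wrist's pose just before it. camera_info takes no time and is no camera call; for the wrist camera it gives the pose at the moment of the call.
- workorder.hand_in(): hands the job in; it is judged then, once.
Trained networks look in the newest picture that a camera, given by its name, has taken for a name from the list of things; names that differ only in an ending like _2 or _b are one class to them, and where a whole thing is asked for, a point or a joint stands for the part that bears it (a point fixed in the world has none). Each returns a list of dicts, best first, with "p" (0 to 1); they miss things now and then, are a little off and sometimes report something else, mostly with a low value. They report only what shows in the picture. A call takes as long as a camera call. They do not tell look-alikes from the thing itself.
- models.outline_of(camera, thing): "mask" (480x640 bool, what is visible of it).
- models.tip_of(camera, thing): "xyz" ([x, y, z] in m, in world coordinates, good to about 4 mm: a listed point, or the origin of a listed thing).
The state is a dict: "time_s": time; "joint_positions": joint angles; "qvel": joint speeds; "tau": joint torques, N m; "position": TCP position; "tcp_rot": TCP orientation; "force": force on the tool from outside, world axes, zero at the start; "moment": the same for the moment, N m; "opening": opening from 0.0 (shut) to 1.0 (fully open); "grasp_force": force on a finger pad.
Only numpy, scipy, OpenCV 4.12 (cv2) and the standard library are available. Lean on these libraries where they do the work, as an engineer would, in place of code of your own. Each camera call takes 0.05 s, during which the arm holds its last target. There are 200 camera calls.

### The job

Take the cheese sign (white round on orange) off its sloping rest and stand it upright in the empty slot of the cheese display, fully home, with its picture facing the customers, that is, over the cheeses. Lower it into the slot in the gripper rather than dropping it in, then let go; leave the sweets sign in its slot and do not shift or knock over the bottles and the salt jar.

Things in the scene. Friction and masses are not known exactly. Their poses are not given: they have to be found in the camera images.
- cheese_sign: Dark wooden board 56 mm wide, 100 tall, 8 thick, 60 g; orange panel with a white disc on its picture face. Origin: middle of its bottom edge. z up the board, x out of the picture, y along its width. At the start it lies on the rest, leaning back 45 degrees towards the robot, picture up, bottom edge away from the robot, standing out about 11 mm past the rest on each side.
- cheese_slot (a point): Centre of the mouth of the empty slot in the wooden block (50 x 100 mm, top 47 mm above the counter) of the cheese display. z up; y along the slot (59 mm long), x across it (11 mm wide), x pointing over the cheeses to the customers. The slot is 25 mm deep, with a 2 mm chamfer at its mouth.
- cheese_front (a point): Middle of the customers' edge of the cheese display board, 195 mm from the slot's centre along the slot's x, at the height of the slot's mouth (47 mm).
- cheese_display: Fixed steel board, 240 x 180 x 12 mm, with three white cheese rounds (78 mm across, tops 46 mm above the counter) and the slotted wooden sign block at its robot-side end. Origin: on the counter, straight below the slot's centre; x towards the customers over the cheeses (the board runs from x = -45 to 195 mm).
- sweets_display: Fixed red board of the same size with four gold boxes (tops 42 mm above the counter) and a sign block of the same kind, whose slot already holds the sweets sign. Origin and axes as for the cheese display.
- sweets_sign: Sign of the same size with a gold square on its orange picture, standing loose in the slot of the sweets display, top 122 mm above the counter. Origin: middle of its bottom edge. To be left alone.
- sign_rest: Fixed wooden rest, 34 mm wide, that backs the lower 75 mm of the sign and slopes at 45 degrees; foot plate 120 x 80 mm. Origin: on the counter, straight below the bottom edge of the sign lying on it (that edge is 45 mm up); the slope rises towards its -x, highest wood 105 mm above the counter.
- sauce_bottle_a: Amber sauce bottle, 44 mm across, 140 mm tall, standing. Origin: middle of its underside. Bystander.
- sauce_bottle_b: Green sauce bottle, 44 mm across, 140 mm tall, standing. Origin: middle of its underside. Bystander.
- salt_jar: Terracotta salt jar, 60 mm across, 70 mm tall, standing. Origin: middle of its underside. Bystander.
There are look-alikes about, which are no part of the job. What is shaped like the cheese_sign but purple is not meant.

How it is judged (in metres and radians):
On the way:
1. the sign's foot is lowered at least 10 mm into the cheese slot while the fingers still hold it (z of cheese_sign in the frame of cheese_slot below -0.01 m and horizontal distance between cheese_sign and cheese_slot below 0.012 m and contact force between the fingers and cheese_sign above 0.3 N), for 0.1 s.
At the end, for the whole second after the job is handed in: The cheese sign stands at rest in the cheese display's slot: its bottom edge at least 20 mm below the slot's mouth (the slot is 25 mm deep), within 10 mm of the slot's centre, upright within 0.2 rad, picture towards the customers; the sweets sign is still in its own slot (within 15 mm of its start) (z of cheese_sign in the frame of cheese_slot below -0.02 m and horizontal distance between cheese_sign and cheese_slot below 0.01 m and angle between cheese_sign's own z axis and vertical below 0.2 rad and x of cheese_front in the frame of cheese_sign above 0.1 m and linear speed of cheese_sign below 0.03 m/s and distance of sweets_sign from where it was at the start of the episode below 0.015 m); the robot touches nothing.
It fails at once if the amber sauce bottle is knocked over or shifted by more than 30 mm (distance of sauce_bottle_a from where it was at the start of the episode above 0.03 m or angle between sauce_bottle_a's own z axis and vertical above 0.5 rad).
It fails at once if the green sauce bottle is knocked over or shifted by more than 30 mm (distance of sauce_bottle_b from where it was at the start of the episode above 0.03 m or angle between sauce_bottle_b's own z axis and vertical above 0.5 rad).
It fails at once if the salt jar is knocked over or shifted by more than 30 mm (distance of salt_jar from where it was at the start of the episode above 0.03 m or angle between salt_jar's own z axis and vertical above 0.5 rad).
It fails at once if the sweets sign is pulled up or out of its slot (moved by more than 15 mm) (distance of sweets_sign from where it was at the start of the episode above 0.015 m).
It also fails if it takes over 42 s, if anything falls off the work surface, if the arm or the gripper's body presses on something with over 40 N, if the wrist force passes 120 N, or if a joint passes its speed limit or range.

## Working session

There is one attempt and no reset: what is moved stays moved. The work goes in short steps, Python scripts to look and compute and a shell command to move; the robot and the scene stay as the last step left them, time stands still between calls to the robot, and variables do not carry over. Pictures are saved under pics/ and viewed, at most 10 in all, crops included, and the job is handed in when it is done.

```bash
mkdir -p pics; ls
python3 - <<'E'
from rig import bot, viewer, workorder, models
import cv2, numpy as np
for c in ("scene","top"):
    im,d=viewer.capture(c); cv2.imwrite(f"pics/{c}0.png",im); np.save(f"/tmp/{c}d.npy",d)
    for t in ("cheese_sign","cheese_slot","cheese_front","cheese_display","sweets_sign","sweets_display","sign_rest","sauce_bottle_a","salt_jar"):
        print(c,t,[(round(r["p"],2),np.round(r["xyz"],3).tolist()) for r in models.tip_of(c,t)[:4]])
s=bot.read_state();print(s["time_s"],s["position"],s["tcp_rot"])
E
```

```text
pics
scene cheese_sign [(0.93, [0.646, 0.237, 0.005]), (0.89, [0.297, 0.173, 0.006]), (0.83, [0.484, 0.301, 0.045]), (0.8, [0.444, 0.401, -0.001])]
scene cheese_slot [(0.64, [0.522, -0.286, 0.048]), (0.5, [0.49, 0.012, -0.003])]
scene cheese_front [(0.86, [0.722, -0.29, 0.046])]
scene cheese_display [(0.85, [0.523, -0.286, -0.002])]
scene sweets_sign [(0.84, [0.485, 0.012, 0.024])]
scene sweets_display [(0.61, [0.486, 0.012, -0.003])]
scene sign_rest [(0.76, [0.486, 0.299, -0.001])]
scene sauce_bottle_a [(0.85, [0.564, -0.499, -0.002]), (0.71, [0.564, 0.491, -0.001])]
scene salt_jar [(0.62, [0.782, 0.118, -0.001])]
top cheese_sign [(0.9, [0.485, 0.3, 0.044]), (0.81, [0.597, 0.401, 0.004]), (0.81, [0.643, 0.242, 0.003]), (0.65, [0.3, 0.172, 0.004])]
top cheese_slot [(0.93, [0.526, -0.287, 0.051])]
top cheese_front [(0.94, [0.719, -0.288, 0.05])]
top cheese_display [(0.78, [0.521, -0.288, -0.004])]
top sweets_sign [(0.51, [0.49, 0.008, 0.02]), (0.28, [0.523, -0.288, 0.049])]
top sweets_display [(0.73, [0.483, 0.007, -0.001])]
top sign_rest [(0.57, [0.488, 0.3, -0.0])]
top sauce_bottle_a [(0.86, [0.562, 0.491, -0.001]), (0.75, [0.565, -0.5, -0.0])]
top salt_jar [(0.81, [0.778, 0.116, -0.002])]
1.0 [ 0.2159504  -0.58647815  0.21317901] [[ 9.38419116e-01  3.45499004e-01  1.46593871e-07]
 [ 3.45499004e-01 -9.38419116e-01 -2.58455434e-05]
 [-8.79204303e-06  2.43046001e-05 -1.00000000e+00]]
```

View pics/scene0.png

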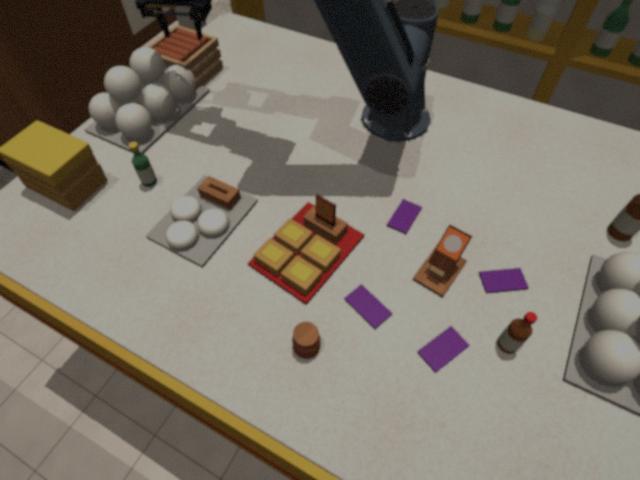

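View pics/top0.png

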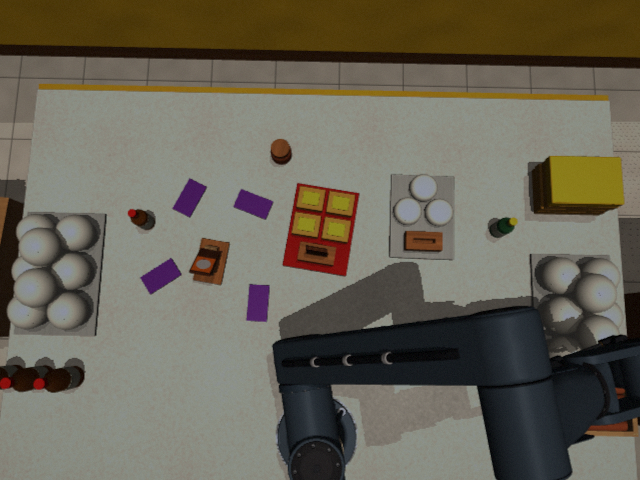

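The scene view has the sign on its rest at about (450,245) and the cheese display at about (205,220). Top view: sign (205,263), empty slot (423,241), bottles at (140,218) and (505,227), purple cards flat on the counter. Next I fit the sign plane and the display yaw from depth.

```bash
cat > h.py <<'E'
from rig import bot, viewer, workorder, models
import cv2, numpy as np
np.set_printoptions(precision=4,suppress=True)
def pts(cam,d,mask,info=None):
    i=info or viewer.camera_info(cam); v,u=np.nonzero(mask&(d>0)); z=d[v,u]
    P=np.c_[(u-i["cx"])*z/i["fx"],(v-i["cy"])*z/i["fy"],z,np.ones(len(z))]
    return (P@np.linalg.inv(i["world_to_cam"]).T)[:,:3]
E
python3 - <<'E'
from h import *
for c in ("scene","top"):
    im,d=viewer.capture(c)
    for r in models.outline_of(c,"cheese_sign"):
        P=pts(c,d,r["mask"]); 
        if len(P)<20: continue
        m=np.median(P,0)
        if m[2]<.04 or m[1]<.2: continue
        k=np.ones((3,3),np.uint8); P=pts(c,d,cv2.erode(r["mask"].astype(np.uint8),k)>0)
        m=np.median(P,0); P=P[np.linalg.norm(P-m,axis=1)<.07]
        for _ in range(3):
            cc=P.mean(0); n=np.linalg.svd(P-cc)[2][2]; n*=np.sign(n[2]); P=P[abs((P-cc)@n)<.004]
        yaw=np.degrees(np.arctan2(n[1],n[0]))
        h=np.array([-n[1],n[0],0]);h/=np.linalg.norm(h);up=np.cross(n,h)
        A=pts(c,d,r["mask"]);A=A[abs((A-cc)@n)<.006]
        print(c,len(A),"c",cc,"n",n,"yaw",yaw,"lean",np.degrees(np.arccos(n[2])))
        a,b=(A-cc)@h,(A-cc)@up
        rect=cv2.minAreaRect(np.c_[a,b].astype(np.float32)); print("rect in plane",rect)
        q=cc+h*rect[0][0]+up*rect[0][1]; print("centre",q,"bottom mid est",q-.05*up-.004*n)
    for t in ("cheese_display","sweets_display"):
        for r in models.outline_of(c,t)[:1]:
            P=pts(c,d,r["mask"]); B=P[(P[:,2]>.006)&(P[:,2]<.018)]
            R=cv2.minAreaRect(P[P[:,2]>.006][:,:2].astype(np.float32)); print(c,t,r["p"],R)
            T=P[(P[:,2]>.041)&(P[:,2]<.056)&(P[:,0]<.565)]
            print("  block",len(T),cv2.minAreaRect(T[:,:2].astype(np.float32)),"z",np.median(T[:,2]))
E
```

```text
scene 1105 c [0.4541 0.3035 0.0849] n [ 0.7032 -0.1124  0.7021] yaw -9.082497260139002 lean 45.407437984222234
rect in plane ((0.0001914873719215393, -0.0019486770033836365), (0.10018426924943924, 0.05494533106684685), 89.606201171875)
centre [0.4555 0.3035 0.0835] bottom mid est [0.4873 0.2984 0.0451]
scene cheese_display 0.93 ((0.6030179262161255, -0.28756773471832275), (0.18386951088905334, 0.241407573223114), 88.64693450927734)
  block 573 ((0.5283860564231873, -0.2864201068878174), (0.1025800034403801, 0.052159715443849564), 89.76339721679688) z 0.0466206438823058
scene sweets_display 0.91 ((0.5616987943649292, -0.003086790442466736), (0.18213094770908356, 0.24135373532772064), 81.91822052001953)
  block 958 ((0.511933445930481, -0.0016342923045158386), (0.15967492759227753, 0.10600057989358902), 89.85214233398438) z 0.04424105970704356
top 530 c [0.449  0.3037 0.0889] n [ 0.6997 -0.1166  0.7049] yaw -9.459855658240878 lean 45.17978213129523
rect in plane ((0.0009323600679636002, -0.005628719925880432), (0.10869070142507553, 0.05630635842680931), 89.9947280883789)
centre [0.453  0.3039 0.0849] bottom mid est [0.485  0.2986 0.0466]
top cheese_display 0.68 ((0.6013811230659485, -0.2863701283931732), (0.17941386997699738, 0.2413196861743927), 88.7174301147461)
  block 585 ((0.5261902809143066, -0.28529179096221924), (0.10091143101453781, 0.051599424332380295), 89.50559997558594) z 0.047296459331568785
top sweets_display 0.94 ((0.5594949722290039, -0.0026134252548217773), (0.18004469573497772, 0.24072813987731934), 81.58753204345703)
  block 957 ((0.5092306137084961, -0.0007596835494041443), (0.11089307814836502, 0.15722157061100006), 0.04926745966076851) z 0.04580416242469698
```

```bash
cat >> h.py <<'E'
from scipy.spatial.transform import Rotation as Ro
def frame(yaw,lean):  # tool holding a sign: tool=(xs,-ys,-zs)
    S=Ro.from_euler("ZY",[yaw,-lean],degrees=True).as_matrix()
    return S@np.diag([1,-1,-1.])
def row(p,R):
    s=bot.read_state(); T=np.array(s["tcp_rot"])
    return np.r_[T.T@(np.array(p)-s["position"]),Ro.from_matrix(T.T@R).as_rotvec(degrees=True)]
E
python3 - <<'E'
from h import *
R=frame(-9.2,45);print(R)
for p,l in (((.48,-.3,.32),0),((.48,.2,.32),0),((.376,.316,.158),45)): print(row(p,frame(-9.2,l)))
E
```

```text
[[ 0.698  -0.1599  0.698 ]
 [-0.1131 -0.9871 -0.1131]
 [ 0.7071 -0.     -0.7071]]
[ 0.3468 -0.1776 -0.1069 -0.0024  0.003  29.4144]
[ 0.5195 -0.6468 -0.1069 -0.0024  0.003  29.4144]
[  0.462   -0.7916   0.0552 -11.548   43.9898  27.8728]
```

```bash
python3 -m jog '[[1,0.347,-0.178,-0.107,0,0,29.4],[1,0.347,-0.178,-0.107,0,0,29.4],[1,0.347,-0.178,-0.107,0,0,29.4],[1,0.347,-0.178,-0.107,0,0,29.4],[1,0.347,-0.178,-0.107,0,0,29.4],[1,0.347,-0.178,-0.107,0,0,29.4],[1,0.347,-0.178,-0.107,0,0,29.4],[1,0.52,-0.647,-0.107,0,0,29.4],[1,0.52,-0.647,-0.107,0,0,29.4],[1,0.52,-0.647,-0.107,0,0,29.4],[1,0.52,-0.647,-0.107,0,0,29.4],[1,0.52,-0.647,-0.107,0,0,29.4],[1,0.52,-0.647,-0.107,0,0,29.4],[1,0.52,-0.647,-0.107,0,0,29.4],[1,0.52,-0.647,-0.107,0,0,29.4],[1,0.52,-0.647,-0.107,0,0,29.4],[1,0.52,-0.647,-0.107,0,0,29.4]]'
python3 - <<'E'
from h import *
print(row((.376,.316,.158),frame(-9.2,45)))
print(bot.read_state()["joint_positions"])
E
```

```text
time_s: 3.52
position: [0.4802, 0.2002, 0.3201]
tcp_rot: [[0.987, -0.159, -0.0], [-0.159, -0.987, -0.001], [-0.0, 0.001, -1.0]]
force: [-0.3, 0.5, -0.8]
opening: 1.0
grasp_force: 0.0
[-0.1212 -0.098   0.162   0.0179 45.0071  0.0875]
[ 10.337   15.4176  88.6882  -0.0449  75.9172 109.4759]
```

```bash
python3 -m jog '[[1,-0.121,-0.098,0.06,0,45,0],[1,-0.121,-0.098,0.06,0,45,0],[1,-0.121,-0.098,0.06,0,45,0],[1,-0.121,-0.098,0.06,0,45,0],[1,-0.121,-0.098,0.06,0,45,0],[1,-0.121,-0.098,0.162,0,45,0],[1,-0.121,-0.098,0.162,0,45,0],[1,-0.121,-0.098,0.162,0,45,0],[1,-0.121,-0.098,0.162,0,45,0]]'
python3 - <<'E'
from h import *
s=bot.read_state();print(s["joint_positions"]); print(row((.376,.316,.158),frame(-9.2,45)))
im,d=viewer.capture("wrist"); cv2.imwrite("pics/w1.png",im)
i=viewer.camera_info("wrist")
print(s["position"], np.linalg.inv(i["world_to_cam"]))
print([(r["p"],np.round(r["xyz"],4)) for r in models.tip_of("wrist","cheese_sign")])
for r in models.outline_of("wrist","cheese_sign")[:2]:
    P=pts("wrist",d,cv2.erode(r["mask"].astype(np.uint8),np.ones((5,5)))>0,i); cc=np.median(P,0)
    for _ in range(4):
        P=P[abs((P-cc)@n)<.003] if _ else P
        cc=P.mean(0); n=np.linalg.svd(P-cc,full_matrices=False)[2][2]; n*=np.sign(n[2])
    h=np.array([-n[1],n[0],0]);h/=np.linalg.norm(h);up=np.cross(n,h)
    R=cv2.minAreaRect(np.c_[(P-cc)@h,(P-cc)@up].astype(np.float32))
    q=cc+h*R[0][0]+up*R[0][1]
    print(len(P),"n",n,"yaw",np.degrees(np.arctan2(n[1],n[0])),"lean",np.degrees(np.arccos(n[2])),R,"bottom",q-.05*up-.004*n)
E
```

```text
time_s: 4.65
position: [0.4364, 0.2553, 0.3005]
tcp_rot: [[0.768, -0.114, 0.631], [-0.089, -0.994, -0.071], [0.635, -0.001, -0.773]]
force: [0.2, 0.1, 0.6]
opening: 0.998
grasp_force: 0.0
[ 31.759    8.3738 115.2998 -46.9692  32.4795 163.5155]
[-0.1422 -0.0533  0.0677 -1.8498  5.5969  1.9333]
[0.4364 0.2553 0.3005] [[-0.113  -0.9221  0.3702  0.3913]
 [-0.9936  0.1051 -0.0414  0.2593]
 [-0.0007 -0.3725 -0.928   0.486 ]
 [ 0.      0.      0.      1.    ]]
[(0.74, array([0.4892, 0.3026, 0.0419])), (0.7, array([ 0.6437,  0.2414, -0.0003])), (0.67, array([0.5917, 0.3975, 0.006 ]))]
910 n [ 0.7182 -0.1099  0.6871] yaw -8.70249272224198 lean 46.60151884671256 ((-0.0005900170654058456, -0.0012250114232301712), (0.04919922724366188, 0.05291242524981499), 0.6641680598258972) bottom [0.4966 0.2983 0.031 ]
1547 n [0.0009 0.0023 1.    ] yaw 68.24926162453554 lean 0.14311428620452704 ((-0.001570913940668106, -0.0001598075032234192), (0.049559205770492554, 0.09231777489185333), 86.16839599609375) bottom [0.6575 0.4213 0.0037]
```

View pics/w1.png

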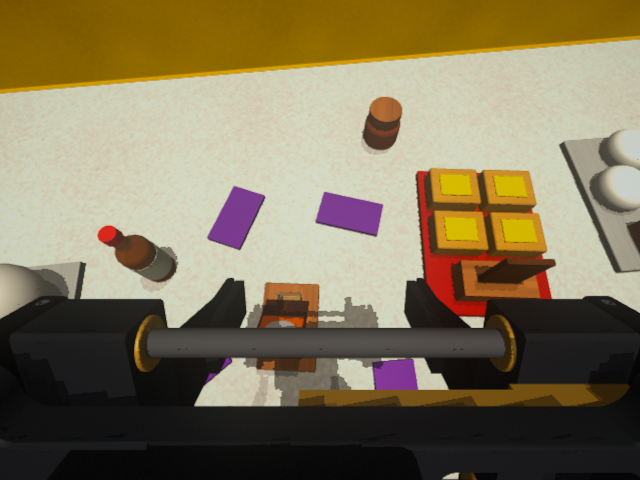

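The right grasp tilt runs joint 6 into its limit (163.5°). The wrist picture shows the sign on its rest at about (285,320) between the fingers. I'll take the half-turned grasp instead, which is equivalent.

Run:
```python
from h import *
for a in (0,-60,-120,-180):
    print(row((.45,.25,.34),frame(-9.2,0)@Ro.from_euler("z",a,degrees=True).as_matrix()))
```

```text
[  0.0363   0.0043  -0.0211  -1.0195 -39.4023   2.6108]
[  0.0363   0.0043  -0.0211  19.5965 -36.0654 -54.9284]
[   0.0363    0.0043   -0.0211   40.0213  -24.5079 -111.8848]
[   0.0363    0.0043   -0.0211   59.8265   -1.5479 -167.0433]
```

```bash
python3 -m jog '[[1,0.036,0.004,-0.021,-1,-39.4,2.6],[1,0.036,0.004,-0.021,-1,-39.4,2.6],[1,0.036,0.004,-0.021,-1,-39.4,2.6],[1,0.036,0.004,-0.021,-1,-39.4,2.6],[1,0.036,0.004,-0.021,19.6,-36.1,-54.9],[1,0.036,0.004,-0.021,19.6,-36.1,-54.9],[1,0.036,0.004,-0.021,19.6,-36.1,-54.9],[1,0.036,0.004,-0.021,19.6,-36.1,-54.9],[1,0.036,0.004,-0.021,19.6,-36.1,-54.9],[1,0.036,0.004,-0.021,40,-24.5,-111.9],[1,0.036,0.004,-0.021,40,-24.5,-111.9],[1,0.036,0.004,-0.021,40,-24.5,-111.9],[1,0.036,0.004,-0.021,40,-24.5,-111.9],[1,0.036,0.004,-0.021,40,-24.5,-111.9],[1,0.036,0.004,-0.021,59.8,-1.5,-167],[1,0.036,0.004,-0.021,59.8,-1.5,-167],[1,0.036,0.004,-0.021,59.8,-1.5,-167],[1,0.036,0.004,-0.021,59.8,-1.5,-167],[1,0.036,0.004,-0.021,59.8,-1.5,-167],[1,0.036,0.004,-0.021,59.8,-1.5,-167]]'
python3 - <<'E'
from h import *
H=Ro.from_euler("z",180,degrees=True).as_matrix()
print(bot.read_state()["joint_positions"])
for p,l in (((.39,.30,.28),45),((.376,.316,.158),45)): print(row(p,frame(-9.2,l)@H))
E
```

```text
time_s: 7.3
position: [0.4496, 0.2509, 0.3398]
tcp_rot: [[-0.957, 0.29, 0.001], [0.29, 0.957, 0.001], [-0.0, 0.001, -1.0]]
force: [1.0, -0.3, -0.2]
opening: 0.999
grasp_force: 0.0
[ 16.6954  13.9296  87.6174   0.0375  78.4068 -56.4655]
[  0.0713   0.0296   0.0599  -2.9507 -44.9099  -7.2706]
[  0.0894   0.0408   0.1819  -2.9507 -44.9099  -7.2706]
```

```bash
python3 -m jog '[[1,0.071,0.03,0.06,-3,-44.9,-7.3],[1,0.071,0.03,0.06,-3,-44.9,-7.3],[1,0.071,0.03,0.06,-3,-44.9,-7.3],[1,0.071,0.03,0.06,-3,-44.9,-7.3],[1,0.071,0.03,0.06,-3,-44.9,-7.3],[1,0.071,0.03,0.06,-3,-44.9,-7.3],[1,0.089,0.041,0.182,-3,-44.9,-7.3],[1,0.089,0.041,0.182,-3,-44.9,-7.3],[1,0.089,0.041,0.182,-3,-44.9,-7.3],[1,0.089,0.041,0.182,-3,-44.9,-7.3]]'
python3 - <<'E'
from h import *
H=Ro.from_euler("z",180,degrees=True).as_matrix()
print(bot.read_state()["joint_positions"])
for p,l in (((.376,.316,.158),45),): print(row(p,frame(-9.2,l)@H))
E
```

```text
time_s: 8.55
position: [0.3759, 0.3268, 0.1716]
tcp_rot: [[-0.707, 0.179, 0.684], [0.12, 0.984, -0.133], [-0.697, -0.012, -0.717]]
force: [0.6, 0.1, 0.9]
opening: 0.999
grasp_force: 0.0
[ 50.4569  28.4483 120.2122 -81.8083  38.2221  41.4598]
[ 0.0081 -0.0104  0.0112 -1.2467 -0.8052 -0.3221]
```

Run:
```python
from h import *
H=Ro.from_euler("z",180,degrees=True).as_matrix(); R=frame(-9.2,45)@H
g=np.array([.4465,.305,.0853])
for b in (.08,.05): print(row(g-b*R[:,2],R))
```

```text
[ 0.0088 -0.0096  0.0331 -1.2467 -0.8052 -0.3221]
[ 0.0083 -0.0089  0.0631 -1.2467 -0.8052 -0.3221]
```

```bash
python3 -m jog '[[1,0.009,-0.01,0.033,-1.2,-0.8,-0.3],[1,0.009,-0.01,0.033,-1.2,-0.8,-0.3],[1,0.009,-0.01,0.033,-1.2,-0.8,-0.3]]'
python3 - <<'E'
from h import *
H=Ro.from_euler("z",180,degrees=True).as_matrix(); R=frame(-9.2,45)@H
print(bot.read_state()["joint_positions"])
g=np.array([.4465,.305,.0853])
for b in (.08,.05,0): print(row(g-b*R[:,2],R))
E
```

```text
time_s: 8.93
position: [0.3866, 0.3296, 0.161]
tcp_rot: [[-0.716, 0.181, 0.675], [0.118, 0.983, -0.138], [-0.688, -0.019, -0.725]]
force: [1.4, 0.3, -1.2]
opening: 0.999
grasp_force: 0.0
[ 49.3338  29.889  119.1795 -81.9212  37.4252  40.7585]
[ 0.0085 -0.0142  0.0188 -1.6286 -1.5002 -0.0985]
[ 0.0077 -0.0134  0.0488 -1.6286 -1.5002 -0.0985]
[ 0.0064 -0.0119  0.0987 -1.6286 -1.5002 -0.0985]
```

Run:
```python
from h import *
H=Ro.from_euler("z",180,degrees=True).as_matrix(); R=frame(-9.2,30)@H
G=np.array([.4411,.3058,.091])
for b in (.1,.05): print(row(G-(b-.008)*R[:,2],R))
```

```text
[-0.0151 -0.0147  0.0014 -1.6054 13.4988 -0.3109]
[-0.0034 -0.0134  0.05   -1.6054 13.4988 -0.3109]
```

```bash
python3 -m jog '[[1,-0.015,-0.015,0.001,-1.6,13.5,-0.3],[1,-0.015,-0.015,0.001,-1.6,13.5,-0.3],[1,-0.015,-0.015,0.001,-1.6,13.5,-0.3],[1,-0.015,-0.015,0.001,-1.6,13.5,-0.3]]'
python3 - <<'E'
from h import *
H=Ro.from_euler("z",180,degrees=True).as_matrix(); R=frame(-9.2,30)@H
print(bot.read_state()["joint_positions"])
G=np.array([.4411,.3058,.091])
for b in (.1,.05,0): print(row(G-(b-.008)*R[:,2],R))
im,d=viewer.capture("wrist"); cv2.imwrite("pics/w2.png",im)
print([(r["p"],np.round(r["xyz"],4)) for r in models.tip_of("wrist","cheese_sign")])
E
```

```text
time_s: 9.43
position: [0.3957, 0.3127, 0.1713]
tcp_rot: [[-0.854, 0.162, 0.494], [0.14, 0.987, -0.08], [-0.501, 0.001, -0.865]]
force: [-0.2, 0.3, -0.7]
opening: 1.003
grasp_force: 0.0
[ 39.0851  23.0805 116.2204 -50.1891  29.1464   0.6034]
[ 0.0004  0.0005  0.0004 -0.0174  0.0615 -0.106 ]
[ 0.0005  0.0005  0.0504 -0.0174  0.0615 -0.106 ]
[ 0.0005  0.0005  0.1004 -0.0174  0.0615 -0.106 ]
[(0.82, array([0.6478, 0.2383, 0.0006])), (0.79, array([0.4877, 0.3005, 0.0415])), (0.72, array([0.3011, 0.1713, 0.0056])), (0.67, array([0.4441, 0.4027, 0.0057])), (0.65, array([0.5946, 0.3989, 0.006 ]))]
```

View pics/w2.png

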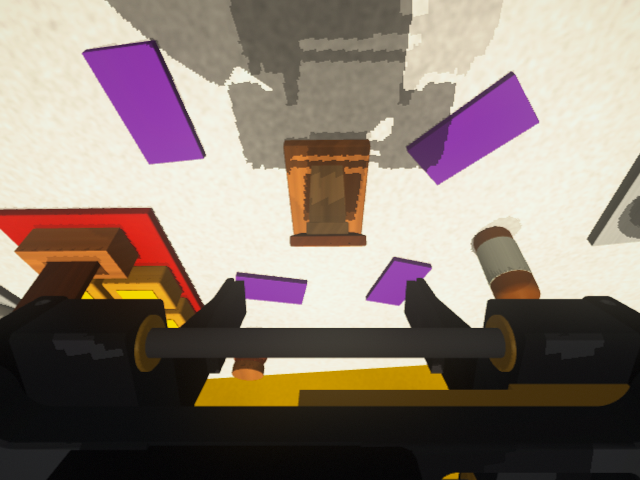

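The pose is now reached exactly. The sign, seen at (327,190), is centred between the fingers (240 to 410), so I approach and close.

```bash
python3 -m jog '[[1,0,0,0.05,0,0,0],[1,0,0,0.08,0,0,0],[1,0,0,0.1,0,0,0],[1,0,0,0.1,0,0,0],[0,0,0,0.1,0,0,0],[0,0,0,0.1,0,0,0],[0,0,0,0.1,0,0,0],[0,0,0,0.1,0,0,0],[0,0,0,0.1,0,0,0],[0,0,0,0.1,0,0,0]]'
```

```text
time_s: 10.78
position: [0.444, 0.3054, 0.0837]
tcp_rot: [[-0.855, 0.159, 0.493], [0.137, 0.987, -0.08], [-0.5, -0.001, -0.866]]
force: [-2.4, 1.0, 4.5]
opening: 0.645
grasp_force: 30.0
```

```bash
python3 -m jog '[[0,-0.01,0,-0.017,0,0,0],[0,-0.03,0,-0.052,0,0,0],[0,-0.055,0,-0.095,0,0,0],[0,-0.08,0,-0.139,0,0,0],[0,-0.1,0,-0.173,0,0,0],[0,-0.1,0,-0.173,0,0,0]]'
python3 - <<'E'
from h import *
H=Ro.from_euler("z",180,degrees=True).as_matrix()
print(bot.read_state()["joint_positions"])
for p,y,l in (((.47,.22,.30),-9.2,0),((.5,-.286,.30),-1.2,-15)): print(row(p,frame(y,l)@H))
for r in models.tip_of("scene","cheese_sign"):pass
im,d=viewer.capture("scene"); cv2.imwrite("pics/s2.png",im[120:380,320:600])
for r in models.outline_of("scene","cheese_sign"):
    P=pts("scene",d,cv2.erode(r["mask"].astype(np.uint8),np.ones((3,3)))>0)
    if len(P)<30 or np.median(P[:,2])<.08: continue
    cc=np.median(P,0)
    for k in range(4):
        P=P[abs((P-cc)@n)<.004] if k else P[np.linalg.norm(P-cc,axis=1)<.07]
        cc=P.mean(0); n=np.linalg.svd(P-cc,full_matrices=False)[2][2]; n*=np.sign(n[0])
    print(r["p"],len(P),cc,"yaw",np.degrees(np.arctan2(n[1],n[0])),"lean",np.degrees(np.arcsin(n[2])))
E
```

```text
time_s: 11.52
position: [0.4458, 0.3063, 0.2866]
tcp_rot: [[-0.853, 0.159, 0.498], [0.14, 0.987, -0.077], [-0.503, 0.004, -0.864]]
force: [-0.4, -0.4, -0.6]
opening: 0.639
grasp_force: 30.0
[ 34.1811  13.3384 105.269  -30.5293  42.5236 -27.2386]
[-0.0394 -0.0812  0.0071  0.2126 30.2306 -0.03  ]
[-0.1356 -0.576   0.0611 -0.8707 45.1707 -8.1409]
0.66 1485 [0.4552 0.303  0.2841] yaw -8.770315271152977 lean 44.48682404938192
```

```bash
python3 -m jog '[[0,-0.039,-0.081,0.007,0,30.2,0],[0,-0.039,-0.081,0.007,0,30.2,0],[0,-0.039,-0.081,0.007,0,30.2,0],[0,-0.136,-0.576,0.061,-0.9,45.2,-8.1],[0,-0.136,-0.576,0.061,-0.9,45.2,-8.1],[0,-0.136,-0.576,0.061,-0.9,45.2,-8.1],[0,-0.136,-0.576,0.061,-0.9,45.2,-8.1],[0,-0.136,-0.576,0.061,-0.9,45.2,-8.1],[0,-0.136,-0.576,0.061,-0.9,45.2,-8.1],[0,-0.136,-0.576,0.061,-0.9,45.2,-8.1],[0,-0.136,-0.576,0.061,-0.9,45.2,-8.1],[0,-0.136,-0.576,0.061,-0.9,45.2,-8.1],[0,-0.136,-0.576,0.061,-0.9,45.2,-8.1],[0,-0.136,-0.576,0.061,-0.9,45.2,-8.1]]'
cat > m.py <<'E'
from h import *
s=bot.read_state();print(s["joint_positions"],s["opening"],s["position"],Ro.from_matrix(np.array(s["tcp_rot"])).as_euler("ZYX",degrees=True))
for c in ("scene","top"):
  im,d=viewer.capture(c); cv2.imwrite(f"pics/{c}_{s['time_s']:.1f}.png",im)
  print(c,"tip",[np.round(r["xyz"],4) for r in models.tip_of(c,"cheese_sign") if r["xyz"][1]<0])
  for r in models.outline_of(c,"cheese_sign"):
    P=pts(c,d,cv2.erode(r["mask"].astype(np.uint8),np.ones((3,3)))>0)
    if len(P)<30 or np.median(P[:,1])>-.1: continue
    cc=np.median(P,0)
    for k in range(4):
        P=P[abs((P-cc)@n)<.004] if k else P[np.linalg.norm(P-cc,axis=1)<.07]
        cc=P.mean(0); n=np.linalg.svd(P-cc,full_matrices=False)[2][2]; n*=np.sign(n[0])
    h=np.array([-n[1],n[0],0]);h/=np.linalg.norm(h);up=np.cross(n,h)
    A=pts(c,d,r["mask"]);A=A[abs((A-cc)@n)<.006]; b=(A-cc)@up; a=(A-cc)@h
    print(c,r["p"],len(P),cc,"yaw",np.degrees(np.arctan2(n[1],n[0])),"lean",np.degrees(np.arcsin(n[2])),"a",np.percentile(a,[1,99]),"b",np.percentile(b,[1,99]),cv2.minAreaRect(np.c_[a,b].astype(np.float32)))
    f=cc+h*np.mean(np.percentile(a,[1,99]))+up*np.percentile(b,.5)-.004*n; print("bottom mid est",f)
E
python3 m.py
```

```text
time_s: 13.42
position: [0.4988, -0.285, 0.298]
tcp_rot: [[-0.964, 0.02, -0.267], [0.019, 1.0, 0.004], [0.267, -0.002, -0.964]]
force: [-0.3, -0.6, -0.3]
opening: 0.642
grasp_force: 30.0
[ -35.991    28.3174   73.2657   -8.8608   91.1501 -124.036 ] 0.6421086365709927 [ 0.4988 -0.285   0.298 ] [ 178.8426  -15.4808 -179.8924]
scene tip [array([ 0.4997, -0.2839,  0.2424])]
scene 0.8 405 [ 0.5072 -0.2834  0.2762] yaw -0.4888671126402425 lean -2.608959319953451 a [-0.0299  0.0267] b [-0.0344  0.0382] ((-0.0008146483451128006, 0.0034203678369522095), (0.07901793718338013, 0.06255120038986206), 86.05990600585938)
bottom mid est [ 0.5016 -0.2849  0.2415]
top tip []
```

Run:
```python
from h import *
Rg=np.array([[-.855,.159,.493],[.137,.987,-.08],[-.5,-.001,-.866]])
d=Rg.T@(np.array([.4865,.2985,.045])-[.444,.3054,.0837]); zt=Rg.T@np.array([-.698,.113,.707])
s=bot.read_state();T=np.array(s["tcp_rot"]);o=T@d+s["position"];z=T@zt
print("tool d",d,"origin",o,"z",z,"lean",np.degrees(np.arctan2(-z[0],z[2])))
im,dd=viewer.capture("wrist"); cv2.imwrite("pics/w3.png",im)
print([(r["p"],np.round(r["xyz"],4)) for r in models.tip_of("wrist","cheese_slot")],[(r["p"],np.round(r["xyz"],4)) for r in models.tip_of("wrist","cheese_sign")])
```

```text
tool d [-0.0179 -0.      0.055 ] origin [ 0.5021 -0.2863  0.2414] z [0.0061 0.0037 0.9995] lean -0.347174238393311
[(0.66, array([ 0.5246, -0.2825,  0.0452]))] [(0.71, array([ 0.5029, -0.2808,  0.2381]))]
```

View pics/w3.png

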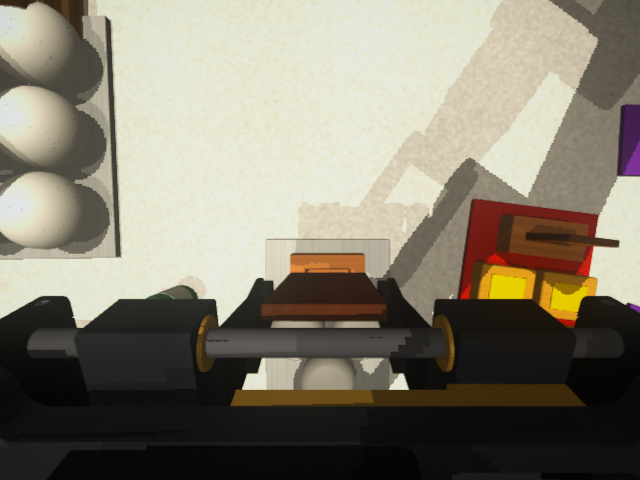

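The wrist view shows the sign's back at (324,292) just above the block at (328,263), which agrees with the kinematics. I lower to just above the mouth.

```bash
cat > t.py <<'E'
from h import *
import sys
# where TCP must go for sign origin at (x,y,z), tool lean l, yaw
H=Ro.from_euler("z",180,degrees=True).as_matrix()
x,y,z,l,yaw=map(float,sys.argv[1:6]); d=np.array(eval(sys.argv[6])) if len(sys.argv)>6 else np.array([-.0177,.0004,.055])
R=frame(yaw,l)@H; print(row(np.array([x,y,z])-R@d,R))
E
python3 t.py .5265 -.286 .12 -14.8 -1.1; python3 t.py .5265 -.286 .06 -14.8 -1.1
```

```text
[-0.0554  0.0012  0.1107 -0.199  -0.5441 -0.138 ]
[-0.0713  0.0015  0.1685 -0.199  -0.5441 -0.138 ]
```

```bash
python3 -m jog '[[0,-0.055,0.001,0.111,-0.2,-0.5,-0.1],[0,-0.055,0.001,0.111,-0.2,-0.5,-0.1],[0,-0.055,0.001,0.111,-0.2,-0.5,-0.1],[0,-0.071,0.0015,0.1685,-0.2,-0.5,-0.1],[0,-0.071,0.0015,0.1685,-0.2,-0.5,-0.1],[0,-0.071,0.0015,0.1685,-0.2,-0.5,-0.1]]'
python3 m.py
python3 - <<'E'
from h import *
im,dd=viewer.capture("wrist"); 
s=cv2.resize(im[150:400,180:480],None,fx=2,fy=2)
t=cv2.imread(sorted(__import__("glob").glob("pics/scene_1[4-9]*.png"))[-1])[150:280,140:300]
cv2.imwrite("pics/w4.png",np.vstack([s[:260],cv2.resize(t,(600,340),interpolation=cv2.INTER_CUBIC)]))
E
```

```text
time_s: 14.62
position: [0.5242, -0.2878, 0.1208]
tcp_rot: [[-0.967, 0.02, -0.253], [0.02, 1.0, 0.002], [0.253, -0.003, -0.967]]
force: [0.6, -0.7, -0.7]
opening: 0.641
grasp_force: 30.0
[ -35.0816   40.3265   80.171    -8.6936   71.8812 -120.2972] 0.641007227357989 [ 0.5242 -0.2878  0.1208] [ 178.8001  -14.6822 -179.8372]
scene tip [array([ 0.5253, -0.2848,  0.0645])]
scene 0.66 155 [ 0.533  -0.2842  0.0911] yaw -0.07999048155337674 lean -1.7781326454898845 a [-0.0303  0.0239] b [-0.026   0.0348] ((-0.0028225742280483246, 0.016182145103812218), (0.09141986817121506, 0.059000082314014435), 88.05607604980469)
bottom mid est [ 0.5281 -0.2873  0.0648]
top tip []
```

View pics/w4.png

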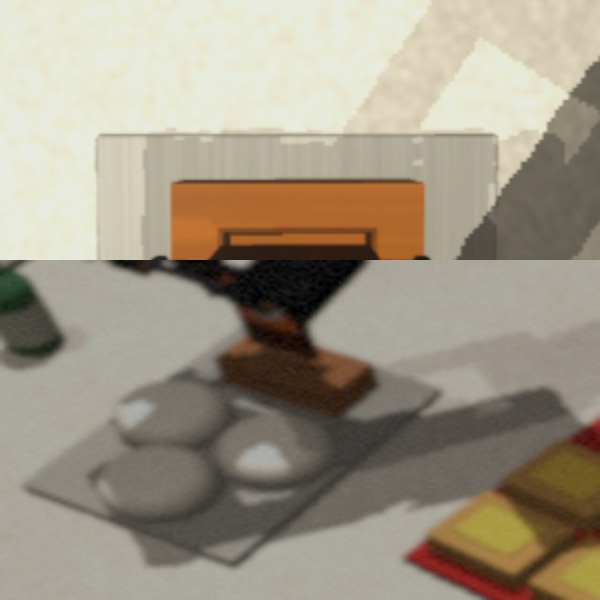

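The slot's back edge shows at crop (222–375, 230), with the sign's back right over it. I measure sign against block within this one camera.

Run:
```python
from h import *
i=viewer.camera_info("wrist"); im,d=viewer.capture("wrist")
P=np.zeros((480,640,3)); v,u=np.nonzero(d>0); P[v,u]=pts("wrist",d,d>0,i)
x,y,z=P[...,0],P[...,1],P[...,2]; near=(abs(x-.52)<.08)&(abs(y+.286)<.08)
B=near&(abs(z-.047)<.004)&(x<.52)
for v in range(235,290,3):
    c=np.nonzero(B[v])[0]
    if len(c)>20: print("blk",v,len(c),c[0],c[-1],"y",y[v,c[0]],y[v,c[-1]],"mid",(y[v,c[0]]+y[v,c[-1]])/2,"x",np.median(x[v,c]),"z",np.median(z[v,c]))
S=near&(z>.056)&(z<.14)&(x>.49)&(abs(y+.286)<.031)
for v in range(240,330,4):
    c=np.nonzero(S[v])[0]
    if len(c)>10: print("sgn",v,len(c),c[0],c[-1],"mid",(y[v,c[0]]+y[v,c[-1]])/2,"w",y[v,c[0]]-y[v,c[-1]],"x",x[v,c[0]+3],x[v,c[-1]-3],"z",np.median(z[v,c]))
cv2.imwrite("pics/w5.png",im[200:340,220:440])
```

```text
blk 244 127 265 391 y -0.33427783680748024 -0.23558986773141594 mid -0.2849338522694481 x 0.5015337484050449 z 0.04706141723496776
blk 247 127 265 391 y -0.3345503992909711 -0.23567703743100732 mid -0.2851137183609892 x 0.5038881965536552 z 0.04723386092957582
blk 250 127 265 391 y -0.3345669005772704 -0.2356861347386361 mid -0.28512651765795327 x 0.5062371369666024 z 0.04722129405342784
blk 253 127 265 391 y -0.33468530382791456 -0.2358122091735823 mid -0.28524875650074843 x 0.5086315806179326 z 0.04703890657267057
blk 256 127 265 391 y -0.33470619755104003 -0.23588429943499792 mid -0.28529524849301896 x 0.5109603060646593 z 0.04717630774208931
blk 259 127 265 391 y -0.33497625808276527 -0.23592033271886448 mid -0.28544829540081484 x 0.513370865327054 z 0.04711778701881136
blk 262 127 265 391 y -0.334981617289539 -0.23572601743727062 mid -0.2853538173634048 x 0.5157701860005682 z 0.04713690027168449
blk 265 126 265 391 y -0.3352927466477013 -0.23584519978661966 mid -0.28556897321716046 x 0.5181966000973326 z 0.04665039171361812
blk 268 25 265 289 y -0.33497502284835845 -0.31618515300318883 mid -0.32558008792577364 x 0.5196520983778974 z 0.047080800210989926
sgn 276 80 287 366 mid -0.28688560715318684 w -0.05394442354847051 x 0.520710419681135 0.5216778445772264 z 0.0820885829991101
sgn 280 88 283 387 mid -0.28478829478345047 w -0.059180534927670614 x 0.5206211226062538 0.5307801260316969 z 0.09923339822288195
sgn 284 109 269 388 mid -0.2860440037372167 w -0.06186119807130935 x 0.5170629789073524 0.5179559198726341 z 0.11358105197193244
sgn 288 115 268 387 mid -0.2864728798764121 w -0.06067804661818438 x 0.5186051637745079 0.5188628167150333 z 0.12595117203998624
sgn 292 110 270 379 mid -0.2879444089779569 w -0.05552527702234361 x 0.5204426503545059 0.5214424925057919 z 0.13677581766870273
```

```bash
python3 -m jog '[[0,0,0.0013,0,0,0,0],[0,-0.0025,0.0013,0.0097,0,0,0],[0,-0.004,0.0013,0.0155,0,0,0],[0,-0.005,0.0013,0.0193,0,0,0],[0,-0.005,0.0013,0.0193,0,0,0]]'
```

```text
time_s: 15.65
position: [0.5226, -0.2851, 0.0969]
tcp_rot: [[-0.966, 0.02, -0.257], [0.02, 1.0, 0.006], [0.258, 0.001, -0.966]]
force: [0.1, -0.4, -1.9]
opening: 0.641
grasp_force: 30.0
```

```bash
python3 -m jog '[[0,-0.001,0,0.005,0,0,0],[0,-0.002,0,0.0085,0,0,0],[0,-0.0027,0,0.0105,0,0,0],[0,-0.0027,0,0.0105,0,0,0]]'
```

```text
time_s: 16.15
position: [0.5227, -0.2852, 0.0866]
tcp_rot: [[-0.966, 0.02, -0.257], [0.02, 1.0, 0.005], [0.257, 0.0, -0.966]]
force: [-0.6, -0.4, -0.6]
opening: 0.638
grasp_force: 30.0
```

```bash
python3 -m jog '[[0,-0.0005,0,0.002,0,0,0],[0,-0.001,0,0.004,0,0,0],[0,-0.001,0,0.004,0,0,0]]'; python3 -m jog '[[0,-0.0002,0,0.001,0,0,0],[0,-0.0005,0,0.002,0,0,0],[0,-0.0005,0,0.002,0,0,0]]'
```

```text
time_s: 16.52
position: [0.5226, -0.2852, 0.0825]
tcp_rot: [[-0.966, 0.02, -0.257], [0.02, 1.0, 0.005], [0.257, 0.0, -0.966]]
force: [0.2, 0.6, -0.0]
opening: 0.635
grasp_force: 30.0
time_s: 16.9
position: [0.5226, -0.2853, 0.0805]
tcp_rot: [[-0.966, 0.02, -0.257], [0.02, 1.0, 0.005], [0.257, 0.0, -0.966]]
force: [-0.2, -0.1, -0.2]
opening: 0.637
grasp_force: 30.0
```

```bash
python3 -m jog '[[0,-0.0002,0,0.001,0,0,0],[0,-0.0004,0,0.0015,0,0,0],[0,-0.0004,0,0.0015,0,0,0]]'
```

```text
time_s: 17.27
position: [0.5227, -0.2853, 0.0793]
tcp_rot: [[-0.966, 0.02, -0.256], [0.02, 1.0, 0.005], [0.256, -0.0, -0.967]]
force: [-0.9, 1.5, 0.9]
opening: 0.642
grasp_force: 30.0
```

```bash
python3 -m jog '[[0,-0.0002,0,0.001,0,0,0],[0,-0.0004,0,0.0015,0,0,0],[0,-0.0004,0,0.0015,0,0,0]]'
```

```text
time_s: 17.65
position: [0.523, -0.2853, 0.0791]
tcp_rot: [[-0.966, 0.02, -0.256], [0.02, 1.0, 0.005], [0.256, -0.001, -0.967]]
force: [-0.8, 1.8, 8.0]
opening: 0.64
grasp_force: 30.0
```

Contact with the slot's floor: 8 N, and z has stopped at a sign bottom of about 0.022. I release and withdraw up the tool axis after opening fully.

```bash
python3 -m jog '[[1,0,0,-0.001,0,0,0],[1,0,0,-0.001,0,0,0],[1,0,0,-0.001,0,0,0],[1,0,0,-0.001,0,0,0],[1,0,0,-0.001,0,0,0],[1,0,0,-0.03,0,0,0],[1,0,0,-0.07,0,0,0],[1,0,0,-0.12,0,0,0],[1,0,0,-0.17,0,0,0],[1,0,0,-0.17,0,0,0],[1,0,0,-0.17,0,0,0]]'
python3 m.py
python3 - <<'E'
from h import *; import glob
print([np.round(r["xyz"],3) for r in models.tip_of("scene","sweets_sign")])
im,_=viewer.capture("wrist")
t=cv2.imread(sorted(glob.glob("pics/scene_1[89]*.png"))[-1])[140:290,130:380]
cv2.imwrite("pics/fin.png",np.vstack([cv2.resize(t,(500,300),interpolation=cv2.INTER_CUBIC),cv2.resize(im,(500,300))[:300]]))
E
```

```text
time_s: 19.02
position: [0.5657, -0.2857, 0.2411]
tcp_rot: [[-0.966, 0.02, -0.258], [0.019, 1.0, 0.006], [0.258, 0.001, -0.966]]
force: [0.0, -0.2, -1.1]
opening: 0.998
grasp_force: 0.0
[ -33.0001   36.0413   67.7673   -7.7686   88.9948 -120.8303] 0.9981898065018424 [ 0.5657 -0.2857  0.2411] [178.8467 -14.9335 179.9445]
scene tip [array([ 0.5239, -0.2824,  0.0226])]
scene 0.62 269 [ 0.5319 -0.281   0.0919] yaw -0.7039660011264632 lean 0.4177656066705825 a [-0.0298  0.0245] b [-0.0442  0.0325] ((-0.0023987703025341034, -0.007114466279745102), (0.08197294920682907, 0.055577341467142105), 89.01422882080078)
bottom mid est [ 0.5282 -0.2836  0.0461]
top tip []
[]
```

View pics/fin.png

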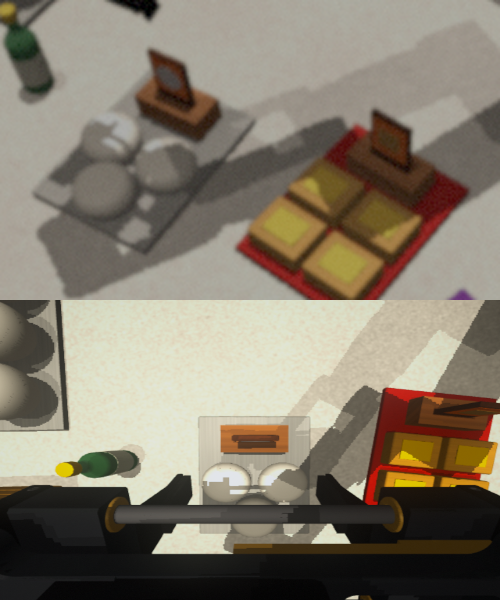

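The sign stands upright in the cheese slot at (175,80), bottom at about 0.022 m and picture over the cheeses. The sweets sign at (390,135) and the green bottle at (28,55) are standing in place, and the gripper is clear.

```bash
python3 -c "
from rig import workorder
print(workorder.hand_in())"
```

```text
the job is handed in; nothing more can be done
None
```

I lowered the cheese sign into its slot in the gripper until it met the floor, then let go; it stands upright about 25 mm deep, picture over the cheeses, with the sweets sign still standing in its slot and the gripper clear; I handed the job in at about 19 s, but the hand-in gave no verdict.

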